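Next coat: rotate three model pieces round the paint bench

ROBOT

A 6-joint arm with a two-finger parallel gripper is mounted at the origin on the work surface. World frame = base frame: x ahead of the robot, y to its left, z up, the work surface at z = 0. Lengths are in m, angles in degrees, forces in N, time in s.
With the tool pointing down it reaches from about 0.4 to 0.825 m from the base axis. Payload 7 kg.
Tool frame: the origin (TCP) lies at the very end of the fingers, on their centre line; the grasp point (between the pads) lies 19 mm behind it; y points along the fingers, x is the direction in which the jaws open and shut, and the axes are right-handed (so a half turn about y gives the same grasp; the last joint's range is limited). The gripper opens to 88 mm and grips with 3 to 60 N. Pads are 19 mm wide; open, the fingers measure 130 mm over their backs; the gripper's body (78 mm by 193 mm) begins 47 mm behind the grasp point.
Start: joints at [-60.098, 20.546, 0.682, 0, -70.136, -16.507], TCP at [0.156, -0.657, 0.227] pointing down, gripper open.
Joint ranges: [-176.03, 176.03], [-82.01, 121.73], [-58.28, 71.71], [-173.87, 95.51], [-174.79, -0.11], [-173.66, 173.66]. Speed limits (degrees/s): [136.94, 136.94, 172.46, 180, 180, 180].

INTERFACE

Orientations are given as [roll, pitch, yaw] about the fixed x, y, z axes, in that order (R = Rz(yaw) Ry(pitch) Rx(roll)).
In Python, from plant import ctrl gives the robot as it stands.
- The arm moves only by the shell command python3 -m crank 'ROWS'. ROWS is JSON, a list that holds one entry, the list of rows, each a list of 5 numbers: the closure, from -1 (fully open) to 1 (shut), then the shift along the tool's x, y, z in mm, then the turn about the tool's y in rad. In form: [[[claw, x, y, z, turn], ...]]. A call has 1 to 12 rows; each row is the pose to reach, as a shift and turn from the pose commanded when the call began, along the tool's axes at that moment; what a row does not reach only later rows make up. A row lasts 1/8 s, in which the tool goes at most 62.5 mm and 10.7 degrees, less where a joint would pass 70% of its speed; a pose out of reach is approached as far as the arm can. A call with a gripper value outside its range is refused whole. The fingers move at their own pace and stop on an object; the grip force is fixed at half the most. Time passes only in rows, so rows that repeat a pose let the fingers close. It gives the time, the measured TCP pose, the force and the opening at its end, in the units of the state.
- ctrl.get_obs(): the state, without advancing time (a new reading comes with each control period).
- ctrl.snapshot(name): name is "scene" or "top" or "wrist"; returns the picture (480x640x3 uint8, red, green, blue); there is no depth.
- ctrl.camera_model(name): a dict with "fx", "fy", "cx", "cy" (pixels), "dist_coeffs" ([k1, k2, p1, p2, k3] as OpenCV has them; the pictures are not rectified), "origin" and "orientation" of the camera in the world; the wrist camera has in their place "hand_eye" (4x4, takes a point from camera to tool coordinates, whose origin is the TCP and whose axes are the tool frame's). Camera axes: x right, y down, z forward; pixel columns grow to the right and rows downward; lengths in m; the calibration is good to about 2 mm. A picture is of the moment at which its call begins: read the wrist's pose just before it. camera_model takes no time and is no camera call.
- ctrl.close_job(): hands the job in, once; it reports no verdict.
Trained networks look in the newest picture that a camera, given by its name, has taken for a name from the list of things; names that differ only in an ending like _2 or _b are one class to them, and where a whole thing is asked for, a point or a joint stands for the part that bears it (a point fixed in the world has none). Each returns a list of dicts, best first, with "confidence" (0 to 1); they miss things now and then, are a little off and sometimes report something else, mostly with a low value. They report only what shows in the picture. A call takes as long as a camera call. They do not tell look-alikes from the thing itself.
- ctrl.find_in(camera, name): "extent" ([left, top, width, height] in pixels, round what is visible of it).
The state is a dict: "clock": time; "joint_pos": joint angles; "qvel": joint speeds; "tau": joint torques, N m; "tool_pos": TCP position; "orientation": TCP orientation; "force": force on the tool from outside, world axes, zero at the start; "moment": the same for the moment, N m; "opening": finger opening in m.
Only numpy, scipy, OpenCV 4.12 (cv2) and the standard library are available. Lean on these libraries where they do the work, as an engineer would, in place of code of your own. Each camera call takes 0.05 s, during which the arm holds its last target.

TASK

Time to move the model pieces on: the freshly sprayed bust goes from the turntable to the white drying tile, the dry van from the tile into the cardboard tray, and the tower from the tray onto the turntable, each standing upright in the middle of its new place. Every place has room for only one, so park a piece on the free cork mat on the way (stand it there and let go) and leave the mat empty at the end. The paint marks easily: set the pieces down gently, never drop them or tip them over, never put one on the bare bench, and leave the airbrush, the paint pot and the jar of brushes where they are.

Things in the scene. Friction and masses are not known exactly. Their poses are not given: they have to be found in the camera images.
- bust: loose grey-primed bust, 99 mm high, 140 g: round foot 58 mm across and 14 mm high, shoulders, neck 26 mm across, egg-shaped head 45 mm across (sides upright from 64 to 78 mm up, rounded above). A nose stands out 6 mm to +x at 61 to 73 mm up; grip the head across its y axis. Origin: centre of the underside; z up. Starts on the turntable.
- van: loose grey-primed model panel van, 96 mm long (x, bonnet to +x), 44 mm wide (y), 48 mm high, 120 g; its wheels do not turn. Flat sides 10 to 45 mm up, from 43 mm behind to 17 mm ahead of the origin; the bonnet ahead is 26 mm high. Grip it across its width. Origin: mid length and width, under the wheels; z up. Starts on the tile.
- tower: loose grey-primed castle tower, 84 mm high, 150 g: square foot 56 x 56 x 10 mm, straight round shaft 42 mm across from 10 to 74 mm up, six merlons on top up to 84 mm. Origin: centre of the underside; z up. Starts in the tray.
- turntable: fixed white round turntable that does not turn, 150 mm across, flat top 35 mm above its origin (centre of the underside, on the bench). Target of the tower.
- tile: fixed white square drying tile, 120 x 120 x 12 mm, flat top 12 mm above its origin (centre of the underside, on the bench). Target of the bust.
- tray: fixed shallow square cardboard tray, 150 x 150 mm outside, 142 x 142 mm inside, rim 22 mm and inner floor 8 mm above its origin (centre of the underside, on the bench). Target of the van.
- cork_mat: fixed round cork mat, 110 mm across, flat top 10 mm above its origin (centre of the underside, on the bench). Empty at the start: the free parking spot.
- brush_jar: bystander: loose glass jar 70 mm across and 90 mm high holding five brushes, 142 mm high in all. Origin: centre of the underside.
- paint_pot: bystander: small loose closed paint pot, 36 mm across, 50 mm high. Origin: centre of the underside.
- airbrush: bystander: steel airbrush on a small dark stand, loose, 160 mm long along x (70 mm behind to 90 mm ahead of the origin), 50 mm wide, 80 mm high with its cup. Origin: centre of the stand's underside.
Mind the look-alikes: they are no part of the job. What is shaped like the van but green, purple or turquoise is not meant.

How it is judged (in metres and radians):
On the way:
1. one of the pieces stands upright and released on the cork mat (((horizontal distance between bust and cork_mat below 0.045 m and z of bust in the frame of cork_mat between 0.005 and 0.015 m and angle between bust's own z axis and vertical below 0.12 rad and linear speed of bust below 0.02 m/s and contact force between the fingers and bust below 0.2 N) or (horizontal distance between van and cork_mat below 0.045 m and z of van in the frame of cork_mat between 0.005 and 0.015 m and angle between van's own z axis and vertical below 0.12 rad and linear speed of van below 0.02 m/s and contact force between the fingers and van below 0.2 N) or (horizontal distance between tower and cork_mat below 0.045 m and z of tower in the frame of cork_mat between 0.005 and 0.015 m and angle between tower's own z axis and vertical below 0.12 rad and linear speed of tower below 0.02 m/s and contact force between the fingers and tower below 0.2 N))), for 0.2 s.
At the end, for the whole second after the job is handed in: The bust stands on the tile, the van in the tray and the tower on the turntable, each upright (within 0.12 rad), its origin within 15 mm of the place's centre horizontally and within 5 mm of the place's top surface in height, at rest and released; so the cork mat is empty (horizontal distance between bust and tile below 0.015 m and z of bust in the frame of tile between 0.007 and 0.017 m and angle between each of bust, van, tower's own z axis and vertical below 0.12 rad and linear speed of each of bust, van, tower below 0.02 m/s and contact force between the fingers and bust below 0.2 N and horizontal distance between van and tray below 0.015 m and z of van in the frame of tray between 0.003 and 0.013 m and contact force between the fingers and van below 0.2 N and horizontal distance between tower and turntable below 0.015 m and z of tower in the frame of turntable between 0.03 and 0.04 m and contact force between the fingers and tower below 0.2 N); the robot touches nothing.
It fails at once if a model piece touches down on the bare bench (height (world z) of any of bust, van, tower below 0.005 m).
It fails at once if a model piece is tipped by more than 0.5 rad (angle between any of bust, van, tower's own z axis and vertical above 0.5 rad).
It fails at once if a model piece is dropped (falls free of the fingers faster than 0.6 m/s, about 18 mm of fall) ((linear speed of bust above 0.6 m/s and contact force between the fingers and bust below 0.05 N) or (linear speed of van above 0.6 m/s and contact force between the fingers and van below 0.05 N) or (linear speed of tower above 0.6 m/s and contact force between the fingers and tower below 0.05 N)).
It fails at once if a bystander (airbrush, paint pot, brush jar) is moved by more than 20 mm (distance of any of airbrush, paint_pot, brush_jar from where it was at the start of the episode above 0.02 m).
It also fails if it takes over 128 s, if anything falls off the work surface, if the arm or the gripper's body presses on something with over 40 N, if the wrist force passes 120 N, or if a joint passes its speed limit or range.

## Working session

There is one attempt and no reset: what is moved stays moved. The work goes in short steps, Python scripts to look and compute and a shell command to move; the robot and the scene stay as the last step left them, time stands still between calls to the robot, and variables do not carry over. Pictures are saved under pics/ and viewed, and the job is handed in when it is done.

```bash
ls; mkdir -p pics; python3 - <<'E'
from plant import ctrl
import cv2
o=ctrl.get_obs(); print({k:o[k] for k in('clock','tool_pos','orientation','force','opening')})
for n in('scene','top'):
    cv2.imwrite(f'pics/{n}0.png',ctrl.snapshot(n)[:,:,::-1]); m=ctrl.camera_model(n); print(n,m)
    for t in('bust','van','tower','turntable','tile','tray','cork_mat','brush_jar','paint_pot','airbrush'):
        print(t,[(d['extent'],round(d['confidence'],2)) for d in ctrl.find_in(n,t)[:4]])
print(ctrl.camera_model('wrist'))
E
```

```text
pics
{'clock': 0.0, 'tool_pos': array([ 0.15626041, -0.65619064,  0.22564717]), 'orientation': array([-8.99940205e+01, -8.96666649e-02,  1.03387426e+02]), 'force': array([ 0.35245244,  0.52339852, -0.36244053]), 'opening': 0.08752069685038483}
scene {'fx': 573.4369517510978, 'fy': 573.4369517510978, 'cx': 315.2008446888441, 'cy': 224.3091895518213, 'dist_coeffs': array([-0.07425904,  0.        ,  0.        ,  0.        ,  0.        ]), 'origin': array([1.210936  , 0.17871013, 0.91701904]), 'orientation': array([-142.44985582,    0.82465979,  103.76646387])}
bust [([198.8, 205.3, 81.6, 66.4], 0.23)]
van [([179.7, 281.2, 42.5, 59.9], 0.92), ([206.6, 205.1, 56.9, 48.7], 0.91), ([292.5, 229.7, 50.7, 47.3], 0.86), ([273.8, 156.1, 41.2, 48.4], 0.71)]
tower [([472.6, 224.6, 44.1, 53.7], 0.89)]
turntable [([175.0, 119.7, 70.0, 52.8], 0.68)]
tile [([201.7, 208.3, 78.4, 62.7], 0.63)]
tray [([443.9, 220.0, 88.8, 77.5], 0.85), ([209.1, 205.3, 50.2, 49.8], 0.36)]
cork_mat [([351.1, 182.8, 50.7, 41.7], 0.94)]
brush_jar []
paint_pot [([434.8, 169.0, 21.4, 24.0], 0.79)]
airbrush [([107.7, 213.0, 41.
[... 812 characters left out ...]
51.1], 0.59)]
brush_jar [([245.2, 111.5, 38.7, 52.6], 0.83)]
paint_pot [([189.7, 325.1, 24.8, 21.0], 0.68)]
airbrush [([468.4, 146.4, 33.7, 71.2], 0.61)]
{'fx': 341.70125044074155, 'fy': 341.70125044074155, 'cx': 321.58394264649326, 'cy': 240.4575656954219, 'dist_coeffs': array([-0.01730031,  0.        ,  0.        ,  0.        ,  0.        ]), 'hand_eye': array([[ 9.99999913e-01, -4.16532293e-04,  2.32892490e-05,
         1.95065786e-04],
       [-1.48858017e-04, -3.04110417e-01,  9.52636779e-01,
        -1.59247658e-01],
       [-3.89721478e-04, -9.52636699e-01, -3.04110453e-01,
         8.36208420e-02],
       [ 0.00000000e+00,  0.00000000e+00,  0.00000000e+00,
         1.00000000e+00]])}
```

View pics/scene0.png

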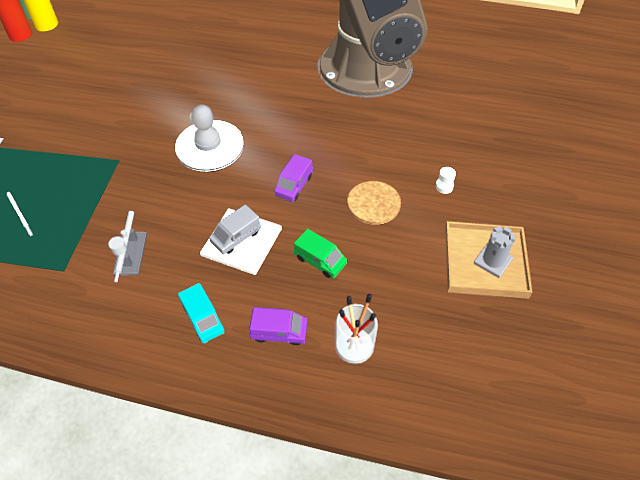

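View pics/top0.png

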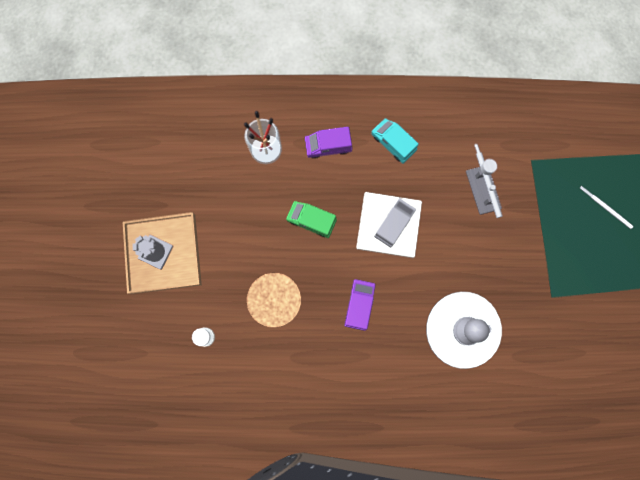

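```bash
python3 - <<'E'
import cv2,numpy as np
a=cv2.imread('pics/scene0.png');b=cv2.imread('pics/top0.png')
cv2.imwrite('pics/c1.png',np.hstack([cv2.resize(a[190:350,160:360],(400,320),interpolation=2),cv2.resize(b[110:270,290:490],(400,320),interpolation=2)]))
cv2.imwrite('pics/c2.png',np.vstack([np.hstack([cv2.resize(a[200:310,430:540],(300,300),interpolation=2),cv2.resize(b[200:310,110:220],(300,300),interpolation=2)]),np.hstack([cv2.resize(a[90:200,150:260],(300,300),interpolation=2),cv2.resize(b[280:390,410:520],(300,300),interpolation=2)])]))
E
```

```text
(no output)
```

View pics/c1.png

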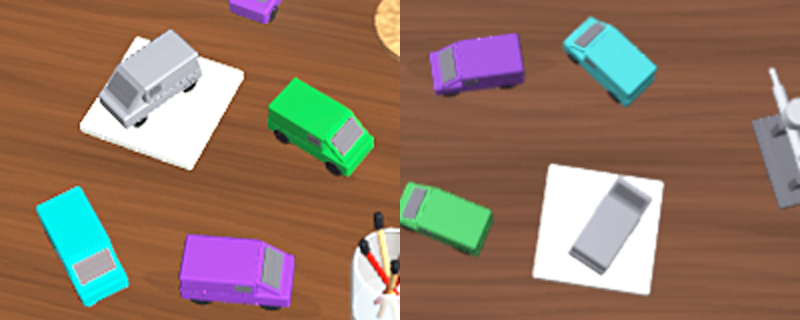

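View pics/c2.png

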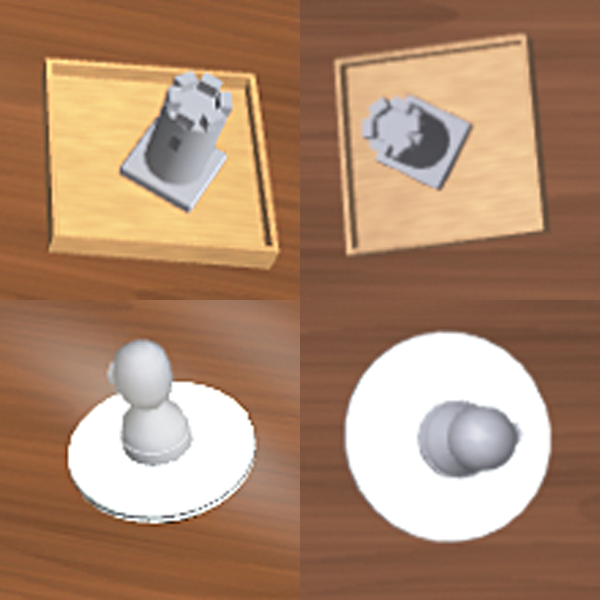

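Pictures: the grey van on the tile (top 398,222) is the one meant. The green (311,219), purple (328,142 and 360,304) and turquoise (395,140) vans are look-alikes. The tower stands off-centre in the tray (152,250), the bust on the turntable (470,330), and the cork mat is empty (274,300). Next I'll work out the positions.

```bash
cat > h.py <<'E'
import numpy as np, cv2
from scipy.spatial.transform import Rotation as Ro
from plant import ctrl
def cam(n,obs=None):
    m=ctrl.camera_model(n); K=np.array([[m['fx'],0,m['cx']],[0,m['fy'],m['cy']],[0,0,1]]); d=np.array(m['dist_coeffs'])
    if n=='wrist':
        o=obs or ctrl.get_obs(); T=np.eye(4); T[:3,:3]=Ro.from_euler('xyz',o['orientation'],degrees=True).as_matrix(); T[:3,3]=o['tool_pos']
        T=T@m['hand_eye']; R,t=T[:3,:3],T[:3,3]
    else: R,t=Ro.from_euler('xyz',m['orientation'],degrees=True).as_matrix(),np.array(m['origin'])
    return K,d,R,t
def back(c,px,z):
    K,d,R,t=c; u=cv2.undistortPoints(np.array(px,float).reshape(-1,1,2),K,d).reshape(-1,2)
    r=np.c_[u,np.ones(len(u))]@R.T
    return t+r*((z-t[2])/r[:,2])[:,None]
def proj(c,P):
    K,d,R,t=c; return cv2.projectPoints(np.array(P,float).reshape(-1,3),cv2.Rodrigues(R.T)[0],-R.T@t,K,d)[0].reshape(-1,2)
def big(mask,roi,close=0):
    x,y,w,h=roi; m=np.zeros(mask.shape,np.uint8); m[y:y+h,x:x+w]=mask[y:y+h,x:x+w]
    if close: m=cv2.morphologyEx(m,cv2.MORPH_CLOSE,np.ones((close,close)))
    return max(cv2.findContours(m,0,1)[0],key=cv2.contourArea).reshape(-1,2)
E
cat > m0.py <<'E'
from h import *
out={}
for n,rois in (('top',dict(tile=(350,185,80,80),turntable=(415,285,95,90),tray=(110,205,100,100),cork=(235,262,80,75),vanw=(365,190,60,60),bust=(445,305,60,50),tower=(125,225,55,50))),('scene',dict(tile=(195,200,95,80),turntable=(165,95,90,90),tray=(435,210,105,95),cork=(340,175,70,55),vanw=(200,200,70,60),bust=(180,95,50,65),tower=(470,220,50,60)))):
    im=cv2.imread(f'pics/{n}0.png'); c=cam(n); hsv=cv2.cvtColor(im,cv2.COLOR_BGR2HSV).astype(int); H,S,V=hsv[...,0],hsv[...,1],hsv[...,2]
    grey=((S<50)&(V>60)); wood=(S>60)&(V>140)
    white=((S<25)&(V>235))
    for k,z in (('tile',.012),('turntable',.035)):
        P=back(c,big((grey if k=='tile' or n=='top' else grey).astype(np.uint8)*255,rois[k]),z)
        r=cv2.minAreaRect((P[:,:2]*1000).astype(np.float32)); print(n,k,np.round(r[0],1),np.round(r[1],1),round(r[2],1), cv2.minEnclosingCircle((P[:,:2]*1000).astype(np.float32)))
    for k,z in (('tray',.022),('cork',.010)):
        P=back(c,big(((V>150)&(S>50)).astype(np.uint8)*255,rois[k],9),z)
        r=cv2.minAreaRect((P[:,:2]*1000).astype(np.float32)); print(n,k,np.round(r[0],1),np.round(r[1],1),round(r[2],1), cv2.minEnclosingCircle((P[:,:2]*1000).astype(np.float32)))
E
python3 m0.py
```

```text
top tile [ 604.6 -134.3] [122.6 122.8] 81.3 ((604.9032592773438, -134.3847198486328), 84.1269760131836)
top turntable [ 388.7 -277.1] [151.1 151.1] 88.8 ((388.1287536621094, -277.1460266113281), 76.3419189453125)
top tray [542.2 337.1] [152.8 151.4] 7.9 ((541.751220703125, 336.8416748046875), 105.7361831665039)
top cork [447.7 102.5] [109.  109.5] 0.5 ((448.4698486328125, 101.67758178710938), 55.84860610961914)
scene tile [ 598.6 -130.6] [123.9 145.6] 81.2 ((606.0756225585938, -129.88333129882812), 86.61981201171875)
scene turntable [ 382.  -292.2] [200.8 153.3] 59.6 ((369.2908935546875, -289.20733642578125), 109.08260345458984)
scene tray [536.  342.3] [232.1 209.1] 6.6 ((536.7310180664062, 343.3744201660156), 152.9730987548828)
scene cork [445.9 101.3] [130.7 146.8] 8.0 ((447.0799865722656, 101.43994903564453), 96.24293518066406)
```

```bash
cat > fit.py <<'E'
from h import *
from scipy.optimize import minimize
a=np.linspace(0,2*np.pi,40)[:-1]; C=np.c_[np.cos(a),np.sin(a)]
def cyl(r,z0,z1,r1=None): return np.r_[np.c_[r*C,0*a[:-1]+z0] if 0 else np.c_[r*C,np.full(39,z0)],np.c_[(r1 or r)*C,np.full(39,z1)]]
def box(x0,x1,y,z0,z1): return np.array([[x,s*y,z] for x in(x0,x1) for s in(-1,1) for z in(z0,z1)],float)
def ell(r,h,zc): return np.vstack([np.c_[r*np.cos(b)*C,np.full(39,zc+h*np.sin(b))] for b in np.linspace(-1.5,1.5,15)])
parts=dict(van=[np.r_[box(-48,17,22,5,45),box(-46,17,19,48,48)],np.r_[box(17,17,22,5,45),box(25,48,22,5,26)]],
 tower=[box(-28,28,28,0,10),cyl(21,10,84)],
 bust=[cyl(29,0,14),cyl(28,14,20,22),cyl(22,20,45,13),cyl(13,35,60),ell(22.5,26,73),np.array([[15,-4,61],[15,4,61],[15,-4,73],[15,4,73],[28,0,61],[28,0,70]],float)])
def sil(name,c,p,z0,shape=(480,640),S=4):
    m=np.zeros((shape[0]*S,shape[1]*S),np.uint8); R=Ro.from_euler('z',p[2]).as_matrix()
    for P in parts[name]:
        W=P/1000@R.T+[p[0],p[1],z0]; q=(proj(c,W)+.5)*S
        cv2.fillConvexPoly(m,cv2.convexHull(np.round(q).astype(np.int32)),255)
    return cv2.resize(m,(shape[1],shape[0]),interpolation=cv2.INTER_AREA)/255.
def fit(name,views,z0,p0,yaws):
    best=None
    def cost(v):
        p=(v[0]/1000,v[1]/1000,v[2]/20); s=0
        for c,M,w in views: s+=w*np.abs(sil(name,c,p,z0)-M).sum()/M.sum()
        return s
    for y in yaws:
        r=minimize(cost,[p0[0],p0[1],y*20],method='Nelder-Mead',options=dict(initial_simplex=[[p0[0],p0[1],y*20],[p0[0]+8,p0[1],y*20],[p0[0],p0[1]+8,y*20],[p0[0],p0[1],y*20+6]],xatol=.1,fatol=1e-4))
        if best is None or r.fun<best.fun: best=r
    return best
def gmask(im,roi,lo=60,hi=232,smax=50):
    hsv=cv2.cvtColor(im,cv2.COLOR_BGR2HSV).astype(int); m=((hsv[...,1]<smax)&(hsv[...,2]>lo)&(hsv[...,2]<hi)).astype(np.uint8)*255
    o=np.zeros(m.shape,np.uint8); x,y,w,h=roi; o[y:y+h,x:x+w]=m[y:y+h,x:x+w]
    o=cv2.morphologyEx(o,cv2.MORPH_CLOSE,np.ones((3,3))); n,l,s,_=cv2.connectedComponentsWithStats(o)
    k=1+np.argmax(s[1:,4]); f=np.zeros_like(o); cv2.drawContours(f,[max(cv2.findContours((l==k).astype(np.uint8),0,1)[0],key=cv2.contourArea)],-1,255,-1); return f/255.
E
cat > m1.py <<'E'
from fit import *
it,is_=cv2.imread('pics/top0.png'),cv2.imread('pics/scene0.png'); ct,cs=cam('top'),cam('scene')
vis=[]
for n,rt,rs,z,p0,ys in (('van',(368,190,54,62),(200,200,65,55),.012,(605,-140),np.arange(-3,3.2,.5)),
 ('tower',(128,225,50,50),(470,220,50,60),.008,(540,350),[0,.4,.8,1.2]),
 ('bust',(448,310,48,42),(185,100,40,54),.035,(390,-285),[-2.5,-2,-1.5,-1,-.5])):
    Mt,Ms=gmask(it,rt,20 if n!='bust' else 60),gmask(is_,rs,20 if n!='bust' else 60); 
    for lab,v in (('both',[(ct,Mt,1),(cs,Ms,1)]),('top',[(ct,Mt,1)]),('scene',[(cs,Ms,1)])):
        r=fit(n,v,z,p0,ys); p=(r.x[0]/1000,r.x[1]/1000,r.x[2]/20); print(n,lab,np.round(r.x[:2],1),round(np.degrees(p[2]),1),round(r.fun,3))
        if lab=='both':
            row=[]
            for im,c,M,R in((it,ct,Mt,rt),(is_,cs,Ms,rs)):
                v=im.copy(); s=(sil(n,c,p,z)>.5).astype(np.uint8); x,y,w,h=R; x-=10;y-=10
                v=cv2.resize(v[y:y+80,x:x+80],(260,260),interpolation=2)
                for m,col in((s,(0,0,255)),((M>.5).astype(np.uint8),(0,255,0))):
                    k=cv2.resize(m[y:y+80,x:x+80],(260,260),interpolation=0); cv2.drawContours(v,cv2.findContours(k,0,1)[0],-1,col,1)
                row.append(v)
            vis.append(np.vstack(row))
cv2.imwrite('pics/fit0.png',np.hstack(vis))
E
python3 m1.py
```

```text
van both [ 605.2 -144.9] -33.4 0.186
van top [ 605.2 -144.9] -33.5 0.074
van scene [ 602.7 -143.3] -31.7 0.103
tower both [544.3 349.9] 65.1 0.145
tower top [544.4 350. ] 66.8 0.066
tower scene [542.9 350.5] -24.0 0.071
bust both [ 385.5 -282.8] -81.0 0.155
bust top [ 386.  -283.2] -76.7 0.071
bust scene [ 384.3 -282.3] -78.1 0.068
```

View pics/fit0.png

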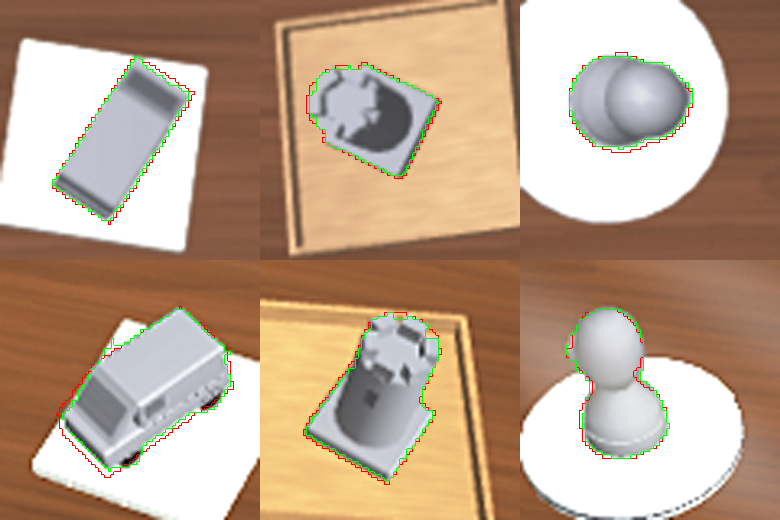

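The silhouette fits agree between cameras to about 2 mm:
- van: (605,-144), -33°
- tower: (544,350)
- bust: (385.5,-283), nose at about -79°

The van goes to the cork mat first.

```bash
cat > go.py <<'E'
import sys; from h import *
# target x y z(mm) yaw(deg); prints shift in tool axes from measured pose
x,y,z,yaw=map(float,sys.argv[1:5]); o=ctrl.get_obs(); R=Ro.from_euler('xyz',o['orientation'],degrees=True)
d=R.inv().apply(np.array([x,y,z])-np.array(o['tool_pos'])*1000); y0=o['orientation'][2]
dy=(yaw-y0+180)%360-180
print('clock',round(o['clock'],2),'tcp',np.round(np.array(o['tool_pos'])*1000,1),'rpy',np.round(o['orientation'],1),'F',np.round(o['force'],1),'open',round(o['opening']*1000,1),'j',np.round(o['joint_pos'],0))
print('shift',np.round(d,1),'len',round(np.linalg.norm(d)),'turn',round(-np.radians(dy),3))
E
python3 go.py 601.5 -142.5 150 57
```

```text
clock 1.1 tcp [ 156.3 -656.6  226.5] rpy [-90.   -0.  103.4] F [-1.2 -0.3 -0.1] open 87.6 j [-60.  21.   1.   0. -70. -17.]
shift [ 397.    76.6 -552.1] len 684 turn 0.81
```

```bash
python3 -m crank '[[[-1,40,0,-55,0.1],[-1,80,0,-110,0.2],[-1,120,0,-165,0.3],[-1,160,0,-220,0.4],[-1,200,0,-275,0.5],[-1,240,0,-330,0.6],[-1,280,20,-385,0.7],[-1,320,40,-440,0.8],[-1,360,60,-500,0.81],[-1,397,76,-552,0.81],[-1,397,76,-552,0.81],[-1,397,76,-552,0.81]]]'; python3 go.py 601.5 -142.5 150 57
python3 - <<'E'
from h import *
cv2.imwrite('pics/w1.png',ctrl.snapshot('wrist')[:,:,::-1])
E
```

```text
clock: 2.6
tool_pos: [0.603, -0.1395, 0.1487]
orientation: [-89.9, 0.1, 57.2]
force: [-1.4, -0.1, 0.2]
opening: 0.0873
clock 2.6 tcp [ 603.  -139.5  148.7] rpy [-89.9   0.1  57.2] F [-1.4 -0.1  0.2] open 87.3 j [   5.   19.  -13.   -0.  -59. -128.]
shift [-3.3 -1.3 -0.4] len 4 turn 0.003
```

View pics/w1.png

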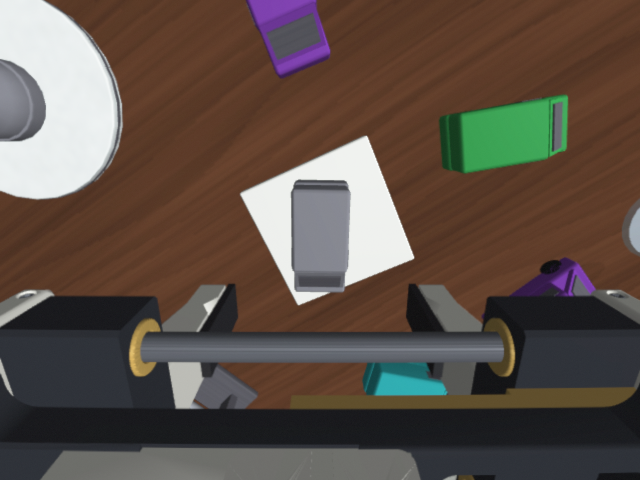

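The wrist view shows the grey van at (320,235) on the tile, lined up with the jaw midline. I'll check its pose by a wrist fit.

```bash
python3 - <<'E'
from fit import *
im=cv2.imread('pics/w1.png'); c=cam('wrist')
hsv=cv2.cvtColor(im,cv2.COLOR_BGR2HSV)
M=gmask(im,(270,165,100,135),20,200)
r=fit('van',[(c,M,1)],.012,(604,-144),[-.7,-.55,-.4]); print(r.x[:2],np.degrees(r.x[2]/20),r.fun)
white=((hsv[...,1]<40)&(hsv[...,2]>150)).astype(np.uint8)*255; white[M>0]=255
P=back(c,big(white,(235,130,185,180),5),.012); print(cv2.minAreaRect((P[:,:2]*1000).astype(np.float32)))
E
python3 go.py 601.5 -142.5 28 57
```

```text
[ 602.93203775 -144.18490904] -33.8658880880491 0.036890791448323364
((605.53173828125, -134.52059936523438), (119.85712432861328, 123.7853775024414), 81.11080169677734)
clock 2.65 tcp [ 602.  -140.8  149.3] rpy [-89.9   0.1  57.1] F [-1.1  1.1  0.4] open 87.7 j [   5.   19.  -13.   -0.  -59. -128.]
shift [ -1.6 121.3  -0.7] len 121 turn 0.003
```

```bash
python3 -m crank '[[[-1,-2,30,1,0.01],[-1,-2,60,1,0.01],[-1,-2,90,1,0.01],[-1,-2,110,1,0.01],[-1,-2,121,1,0.01],[-1,-2,121,1,0.01],[1,-2,121,1,0.01],[1,-2,121,1,0.01],[1,-2,121,1,0.01],[1,-2,121,1,0.01],[1,-2,121,1,0.01],[1,-2,121,1,0.01]]]'; python3 go.py 601.5 -142.5 28 57
```

```text
clock: 4.15
tool_pos: [0.5997, -0.1436, 0.0297]
orientation: [-90.0, -0.0, 56.4]
force: [0.0, 1.4, 0.5]
opening: 0.0441
clock 4.15 tcp [ 599.7 -143.6   29.7] rpy [-90.   -0.   56.4] F [0.  1.4 0.5] open 44.1 j [   5.   26.  -20.    0.  -44. -128.]
shift [ 1.9  1.7 -0.9] len 3 turn -0.01
```

```bash
python3 -m crank '[[[1,0,-10,0,0],[1,0,-30,0,0],[1,0,-60,0,0],[1,0,-90,0,0],[1,0,-90,0,0]]]'; python3 go.py 445 102 119 56.4
```

```text
clock: 4.78
tool_pos: [0.6011, -0.1438, 0.1228]
orientation: [-90.2, -0.2, 56.4]
force: [0.1, -0.7, -0.4]
opening: 0.0439
clock 4.78 tcp [ 601.1 -143.8  122.8] rpy [-90.2  -0.2  56.4] F [ 0.1 -0.7 -0.4] open 43.9 j [   5.   20.  -15.    0.  -55. -128.]
shift [118.5   3.  266. ] len 291 turn 0.001
```

```bash
python3 -m crank '[[[1,12,0,25,0],[1,30,0,65,0],[1,48,0,107,0],[1,66,0,148,0],[1,84,0,190,0],[1,100,0,225,0],[1,112,0,252,0],[1,118,0,266,0],[1,118,0,266,0],[1,118,0,266,0]]]'; python3 go.py 445 102 29 56.4;python3 - <<'E'
from h import *
cv2.imwrite('pics/w2.png',ctrl.snapshot('wrist')[:,:,::-1])
E
```

```text
clock: 6.02
tool_pos: [0.4433, 0.1014, 0.1194]
orientation: [-90.0, 0.0, 56.4]
force: [0.1, -0.1, -0.6]
opening: 0.044
clock 6.03 tcp [443.3 101.4 119.4] rpy [-90.    0.   56.4] F [ 0.1 -0.1 -0.6] open 44.0 j [  38.    6.  -35.    0.  -50. -161.]
shift [ 1.5 90.4 -1.1] len 90 turn 0.0
```

View pics/w2.png

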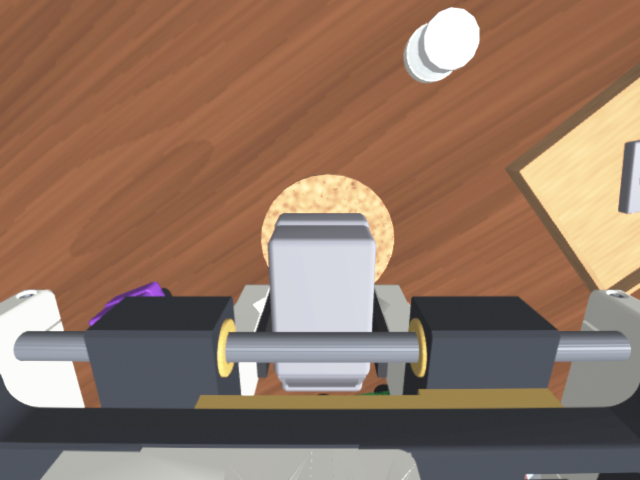

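The van hangs straight over the cork mat (328,235). I'll lower it.

```bash
python3 -m crank '[[[1,1,25,-1,0],[1,1,50,-1,0],[1,1,72,-1,0],[1,1,80,-1,0],[1,1,85,-1,0],[1,1,88,-1,0],[1,1,88,-1,0]]]'; python3 go.py 445 102 28 56.4
```

```text
clock: 6.95
tool_pos: [0.4447, 0.1022, 0.0319]
orientation: [-90.0, -0.0, 56.4]
force: [-0.1, -0.3, -0.3]
opening: 0.0436
clock 6.95 tcp [444.7 102.2  31.9] rpy [-90.   -0.   56.4] F [-0.1 -0.3 -0.3] open 43.6 j [  38.   13.  -40.    0.  -36. -161.]
shift [ 0.   3.9 -0.3] len 4 turn 0.0
```

```bash
python3 -m crank '[[[1,0,1.5,0,0],[1,0,3,0,0],[1,0,3,0,0]]]'; python3 go.py 445 102 28 56.4
```

```text
clock: 7.32
tool_pos: [0.4445, 0.1021, 0.0286]
orientation: [-90.0, -0.0, 56.4]
force: [-0.3, -0.1, 0.5]
opening: 0.044
clock 7.33 tcp [444.5 102.1  28.6] rpy [-90.   -0.   56.4] F [-0.3 -0.1  0.5] open 44.0 j [  38.   14.  -41.   -0.  -36. -161.]
shift [ 0.2  0.6 -0.5] len 1 turn 0.0
```

```bash
python3 -m crank '[[[1,0,1,0,0],[1,0,1,0,0]]]'; python3 go.py 445 102 28 56.4; python3 -m crank '[[[0.3,0,1,0,0],[0,0,1,0,0],[-1,0,1,0,0],[-1,0,1,0,0],[-1,0,1,0,0],[-1,0,1,0,0]]]'
```

```text
clock: 7.58
tool_pos: [0.4446, 0.1021, 0.0277]
orientation: [-90.0, -0.0, 56.4]
force: [-0.9, -0.1, 0.5]
opening: 0.0439
clock 7.58 tcp [444.6 102.1  27.7] rpy [-90.   -0.   56.4] F [-0.9 -0.1  0.5] open 43.9 j [  38.   14.  -41.    0.  -36. -161.]
shift [ 0.1 -0.3 -0.4] len 1 turn 0.0
clock: 8.32
tool_pos: [0.4445, 0.102, 0.0264]
orientation: [-90.0, 0.0, 56.4]
force: [-0.3, -0.2, 0.1]
opening: 0.0784
```

```bash
python3 -m crank '[[[-1,0,-30,0,0],[-1,0,-70,0,0],[-1,0,-120,0,0],[-1,0,-160,0,0],[-1,0,-190,0,0],[-1,0,-190,0,0]]]'; python3 go.py 385.5 -283 215 191;python3 - <<'E'
from h import *
cv2.imwrite('pics/w3.png',ctrl.snapshot('wrist')[:,:,::-1]);cv2.imwrite('pics/t3.png',ctrl.snapshot('top')[:,:,::-1])
E
```

```text
clock: 9.07
tool_pos: [0.4457, 0.1027, 0.2189]
orientation: [-90.1, -0.3, 56.4]
force: [0.6, 0.0, -1.1]
opening: 0.0871
clock 9.07 tcp [445.7 102.7 218.9] rpy [-90.1  -0.3  56.4] F [ 0.6  0.  -1.1] open 87.1 j [  38.   -0.  -26.    0.  -64. -161.]
shift [-354.7    2.7 -163.2] len 390 turn -2.349
```

View pics/w3.png

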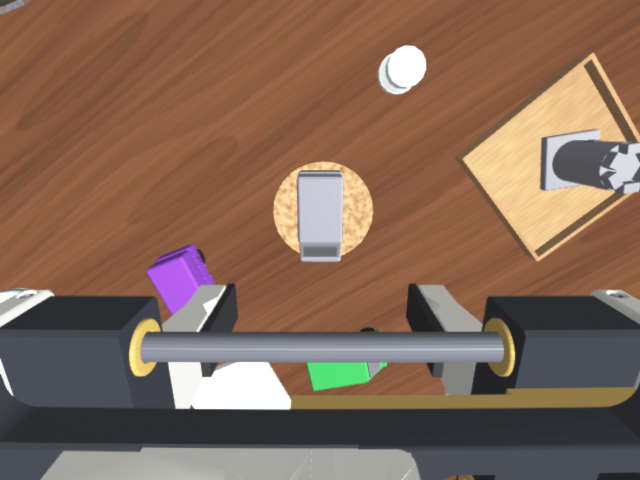

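The van stands upright and centred on the mat (320,212), released. Next is the bust.

```bash
python3 -m crank '[[[-1,-35,0,-16,-0.18],[-1,-70,0,-32,-0.36],[-1,-105,0,-48,-0.54],[-1,-140,0,-64,-0.72],[-1,-175,0,-80,-0.9],[-1,-210,0,-97,-1.08],[-1,-245,0,-113,-1.26],[-1,-280,0,-129,-1.44],[-1,-315,0,-145,-1.62],[-1,-340,0,-156,-1.8],[-1,-355,0,-163,-1.98],[-1,-355,0,-163,-2.16]]]'; python3 go.py 385.5 -283 215 191
```

```text
clock: 10.68
tool_pos: [0.3828, -0.2846, 0.2148]
orientation: [-90.1, -0.2, -179.6]
force: [-1.0, -0.8, -0.6]
opening: 0.0875
clock 10.68 tcp [ 382.8 -284.6  214.8] rpy [ -90.1   -0.2 -179.6] F [-1.  -0.8 -0.6] open 87.5 j [-13.   2. -24.  -0. -64.  13.]
shift [-2.7 -0.2 -1.6] len 3 turn -0.185
```

```bash
python3 -m crank '[[[-1,-3,0,-2,-0.18],[-1,-3,0,-2,-0.185],[-1,-3,0,-2,-0.185]]]'; python3 go.py 385.5 -283 87 191; python3 - <<'E'
from fit import *
im=ctrl.snapshot('wrist')[:,:,::-1].copy(); c=cam('wrist'); cv2.imwrite('pics/w4.png',im)
E
```

```text
clock: 11.05
tool_pos: [0.3866, -0.2817, 0.2159]
orientation: [-90.0, -0.1, -169.4]
force: [0.1, -0.4, 0.3]
opening: 0.088
clock 11.05 tcp [ 386.6 -281.7  215.9] rpy [-9.000e+01 -1.000e-01 -1.694e+02] F [ 0.1 -0.4  0.3] open 88.0 j [-12.   2. -24.  -0. -64.  23.]
shift [  1.1 128.9   1.2] len 129 turn -0.008
```

View pics/w4.png

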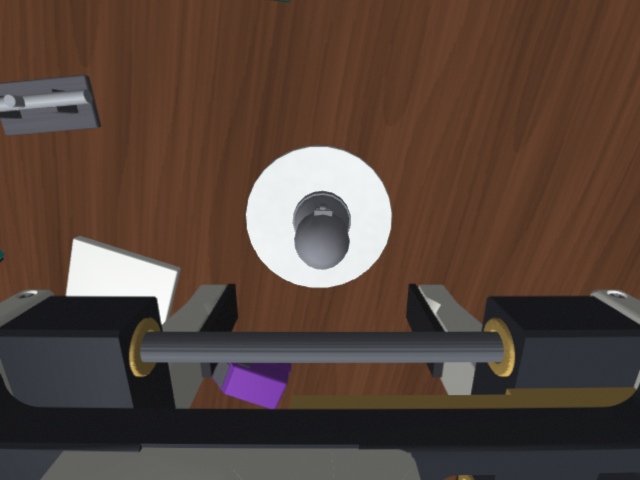

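```bash
python3 - <<'E'
from fit import *
im=cv2.imread('pics/w4.png'); c=cam('wrist')
hsv=cv2.cvtColor(im,cv2.COLOR_BGR2HSV)
M=gmask(im,(285,180,75,95),20,195)
r=fit('bust',[(c,M,1)],.035,(386,-283),[-1.6,-1.38,-1.1]); print(r.x[:2],np.degrees(r.x[2]/20),r.fun)
E
```

```text
[ 385.39134517 -279.28061702] -45.22671033095027 0.020723199731643528
```

Bust: the wrist fit gives (385.4,-279.3) and the fixed cameras gave (385.5,-283). I'll use the mean, and the nose lines up with the pads' normal. Descending now.

```bash
python3 -m crank '[[[-1,1,35,0,0],[-1,1,70,0,0],[-1,1,100,0,0],[-1,1,118,0,0],[-1,1,128,0,0],[-1,1,128,0,0],[1,1,128,0,0],[1,1,128,0,0],[1,1,128,0,0],[1,1,128,0,0],[1,1,128,0,0],[1,1,128,0,0]]]'; python3 go.py 385.5 -283 87 191
```

```text
clock: 12.6
tool_pos: [0.3861, -0.282, 0.0887]
orientation: [-90.0, 0.0, -169.2]
force: [0.3, 1.0, 0.7]
opening: 0.0441
clock 12.6 tcp [ 386.1 -282.    88.7] rpy [ -90.     0.  -169.2] F [0.3 1.  0.7] open 44.1 j [-12.  10. -34.   0. -46.  23.]
shift [0.7 1.7 0.8] len 2 turn -0.004
```

```bash
python3 -m crank '[[[1,0,-5,0,0],[1,0,-20,0,0],[1,0,-45,0,0],[1,0,-75,0,0],[1,0,-90,0,0],[1,0,-90,0,0]]]'; python3 go.py 605 -134.4 160 191
```

```text
clock: 13.35
tool_pos: [0.3863, -0.2821, 0.1792]
orientation: [-90.0, 0.1, -169.2]
force: [-0.6, 0.5, -1.7]
opening: 0.0442
clock 13.35 tcp [ 386.3 -282.1  179.2] rpy [-9.000e+01  1.000e-01 -1.692e+02] F [-0.6  0.5 -1.7] open 44.2 j [-13.   4. -27.  -0. -58.  23.]
shift [-242.4   19.5 -104.2] len 265 turn -0.004
```

```bash
python3 -m crank '[[[1,-20,0,-9,0],[1,-50,0,-22,0],[1,-85,0,-37,0],[1,-125,0,-54,0],[1,-165,0,-71,0],[1,-200,0,-86,0],[1,-225,5,-97,0],[1,-240,10,-104,0],[1,-242,19,-104,0],[1,-242,19,-104,0],[1,-242,19,-104,0]]]'; python3 go.py 605 -134.4 66 191; python3 - <<'E'
from h import *
im=ctrl.snapshot('wrist')[:,:,::-1].copy(); cv2.imwrite('pics/w5.png',im)
im=ctrl.snapshot('scene')[:,:,::-1].copy(); cv2.imwrite('pics/s5.png',im)
E
```

```text
clock: 14.72
tool_pos: [0.6036, -0.1353, 0.1598]
orientation: [-90.0, -0.0, -169.3]
force: [-0.5, 0.0, -2.2]
opening: 0.0441
clock 14.72 tcp [ 603.6 -135.3  159.8] rpy [ -90.    -0.  -169.3] F [-0.5  0.  -2.2] open 44.1 j [  5.  18. -12.   0. -60.   5.]
shift [-1.5 93.8 -0.6] len 94 turn -0.005
```

View pics/w5.png

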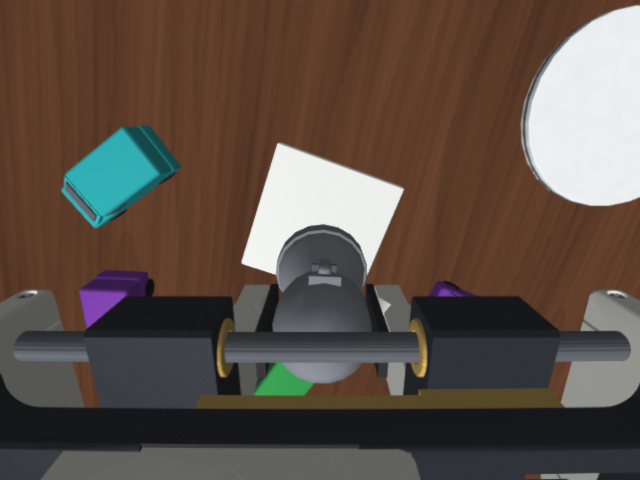

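View pics/s5.png

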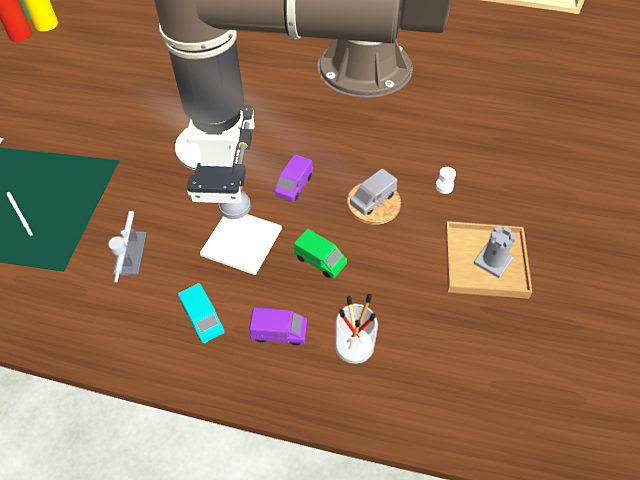

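The bust hangs upright below the jaws over the tile. I'll lower it gently.

```bash
python3 -m crank '[[[1,-1,25,-1,0],[1,-1,50,-1,0],[1,-1,72,-1,0],[1,-1,83,-1,0],[1,-1,88,-1,0],[1,-1,91,-1,0],[1,-1,91,-1,0]]]'; python3 go.py 605 -134.4 66 191;python3 -m crank '[[[1,0,1.5,0,0],[1,0,2.5,0,0],[1,0,2.5,0,0]]]'; python3 go.py 605 -134.4 66 191
```

```text
clock: 15.7
tool_pos: [0.6053, -0.1334, 0.069]
orientation: [-90.0, 0.0, -169.2]
force: [-0.6, 0.4, -1.3]
opening: 0.044
clock 15.7 tcp [ 605.3 -133.4   69. ] rpy [ -90.     0.  -169.2] F [-0.6  0.4 -1.3] open 44.0 j [  6.  23. -18.   0. -49.   5.]
shift [0.5 3.  0.9] len 3 turn -0.004
clock: 16.08
tool_pos: [0.605, -0.1334, 0.0661]
orientation: [-90.0, 0.0, -169.2]
force: [0.1, -0.1, -1.3]
opening: 0.0444
clock 16.07 tcp [ 605.  -133.4   66.1] rpy [ -90.     0.  -169.2] F [ 0.1 -0.1 -1.3] open 44.4 j [  6.  24. -18.  -0. -49.   5.]
shift [0.2 0.1 0.9] len 1 turn -0.004
```

```bash
python3 -m crank '[[[1,0,1,0,0],[1,0,1,0,0]]]'; python3 -m crank '[[[1,0,0.7,0,0],[1,0,0.7,0,0]]]'
```

```text
clock: 16.32
tool_pos: [0.6053, -0.1335, 0.0656]
orientation: [-90.0, 0.0, -169.2]
force: [-1.4, 0.5, 3.8]
opening: 0.0439
clock: 16.58
tool_pos: [0.6054, -0.1335, 0.0655]
orientation: [-90.0, 0.1, -169.2]
force: [-1.8, 1.3, 9.4]
opening: 0.0441
```

Contact is felt (+9 N), so I'll release and rise.

```bash
python3 -m crank '[[[1,0,-0.7,0,0],[0.2,0,-0.7,0,0],[-0.2,0,-0.7,0,0],[-1,0,-0.7,0,0],[-1,0,-0.7,0,0],[-1,0,-0.7,0,0],[-1,0,-0.7,0,0]]]'; python3 -m crank '[[[-1,0,-30,0,0],[-1,0,-70,0,0],[-1,0,-120,0,0],[-1,0,-150,0,0],[-1,0,-150,0,0]]]';python3 - <<'E'
from fit import *
c=cam('wrist');im=ctrl.snapshot('wrist')[:,:,::-1].copy(); cv2.imwrite('pics/w6.png',im)
M=gmask(im,(285,180,75,95),20,195)
E
python3 go.py 544 350 215 191
```

```text
clock: 17.45
tool_pos: [0.605, -0.1334, 0.065]
orientation: [-90.0, -0.0, -169.2]
force: [0.7, 0.6, -0.8]
opening: 0.0857
clock: 18.08
tool_pos: [0.6065, -0.1335, 0.2183]
orientation: [-89.9, 0.3, -169.2]
force: [-0.3, 0.5, -1.1]
opening: 0.0877
clock 18.12 tcp [ 605.4 -133.4  216.2] rpy [-9.000e+01  1.000e-01 -1.692e+02] F [-0.5  0.8 -0.9] open 87.8 j [  6.  16.  -8.  -0. -67.   5.]
shift [ -30.     1.3 -486.3] len 487 turn -0.004
```

View pics/w6.png

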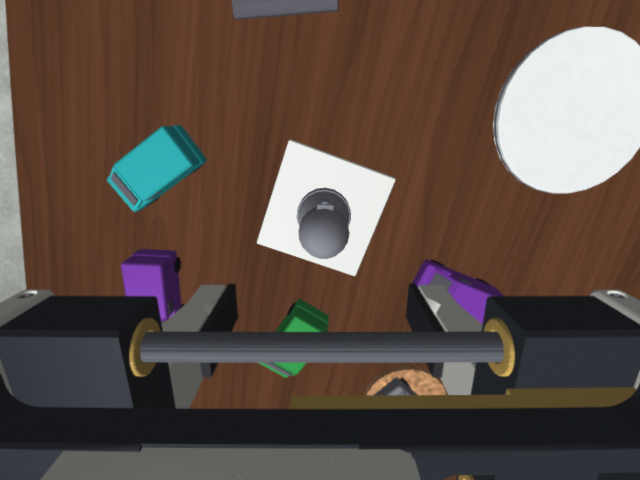

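The bust stands on the tile: foot (325,213), tile centre about (326,208). Next is the tower.

```bash
python3 -m crank '[[[-1,-2,0,-40,0],[-1,-5,0,-95,0],[-1,-9,0,-150,0],[-1,-13,0,-210,0],[-1,-17,0,-270,0],[-1,-20,0,-330,0],[-1,-24,0,-390,0],[-1,-27,0,-440,0],[-1,-29,0,-470,0],[-1,-30,1,-486,0],[-1,-30,1,-486,0],[-1,-30,1,-486,0]]]'; python3 go.py 544 350 43 191; python3 - <<'E'
from fit import *
c=cam('wrist');im=ctrl.snapshot('wrist')[:,:,::-1].copy(); cv2.imwrite('pics/w7.png',im)
E
```

```text
clock: 19.62
tool_pos: [0.5437, 0.3485, 0.2136]
orientation: [-90.0, -0.0, -169.3]
force: [-0.6, -0.4, 0.8]
opening: 0.0875
clock 19.62 tcp [543.7 348.5 213.6] rpy [ -90.    -0.  -169.3] F [-0.6 -0.4  0.8] open 87.5 j [ 50.  18.  -4.  -0. -67. -39.]
shift [ -0.7 170.6  -1.5] len 171 turn -0.005
```

View pics/w7.png

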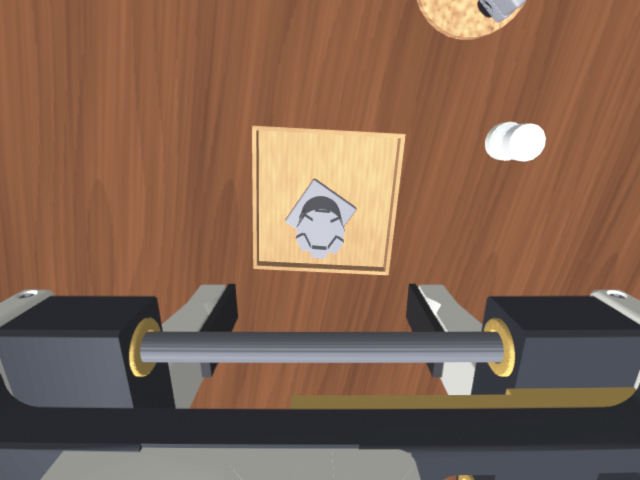

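```bash
python3 - <<'E'
from fit import *
im=cv2.imread('pics/w7.png'); c=cam('wrist')
M=gmask(im,(280,172,82,92),20,240)
r=fit('tower',[(c,M,1)],.008,(544,350),[0,.4,.8,1.2]); print(r.x[:2],np.degrees(r.x[2]/20),r.fun)
hsv=cv2.cvtColor(im,cv2.COLOR_BGR2HSV)
P=back(c,big(((hsv[...,2]>150)&(hsv[...,1]>50)).astype(np.uint8)*255,(240,115,180,170),9),.022); print(cv2.minAreaRect((P[:,:2]*1000).astype(np.float32)))
E
```

```text
[544.00341008 351.11876576] 65.74874542401432 0.04602738761572851
((544.35986328125, 339.91046142578125), (166.73175048828125, 178.9999237060547), 10.669023513793945)
```

```bash
python3 -m crank '[[[-1,-1,40,-2,0],[-1,-1,80,-2,0],[-1,-1,115,-2,0],[-1,-1,145,-2,0],[-1,-1,162,-2,0],[-1,-1,170,-2,0],[-1,-1,170,-2,0],[1,-1,170,-2,0],[1,-1,170,-2,0],[1,-1,170,-2,0],[1,-1,170,-2,0],[1,-1,170,-2,0]]]'; python3 go.py 544 350 43 191
```

```text
clock: 21.18
tool_pos: [0.5443, 0.3518, 0.0442]
orientation: [-90.0, 0.0, -169.2]
force: [0.5, 0.3, 0.6]
opening: 0.0432
clock 21.18 tcp [544.3 351.8  44.2] rpy [ -90.     0.  -169.2] F [0.5 0.3 0.6] open 43.2 j [ 50.  27. -15.  -0. -48. -39.]
shift [0.6 1.2 1.7] len 2 turn -0.004
```

```bash
python3 -m crank '[[[1,0,0,0,0],[1,0,0,0,0],[1,0,-5,0,0],[1,0,-20,0,0],[1,0,-50,0,0],[1,0,-90,0,0],[1,0,-120,0,0],[1,0,-120,0,0],[1,0,-120,0,0]]]'; python3 go.py 388.5 -277 164 191; python3 - <<'E'
from h import *
cv2.imwrite('pics/w8.png',ctrl.snapshot('wrist')[:,:,::-1])
E
```

```text
clock: 22.3
tool_pos: [0.5439, 0.3515, 0.1642]
orientation: [-90.0, -0.0, -169.2]
force: [-0.2, -0.1, -1.8]
opening: 0.0416
clock 22.3 tcp [543.9 351.5 164.2] rpy [ -90.    -0.  -169.2] F [-0.2 -0.1 -1.8] open 41.6 j [ 50.  20.  -8.  -0. -62. -39.]
shift [2.700e+02 1.000e-01 5.885e+02] len 647 turn -0.004
```

View pics/w8.png

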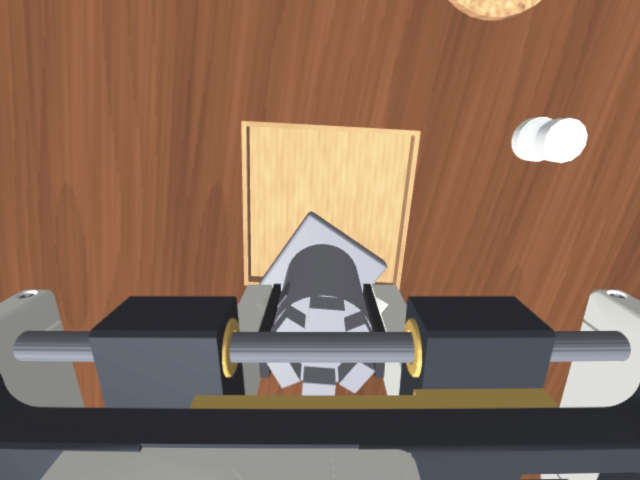

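```bash
python3 -m crank '[[[1,10,0,22,0],[1,27,0,58,0],[1,46,0,100,0],[1,66,0,145,0],[1,87,0,190,0],[1,108,0,235,0],[1,129,0,280,0],[1,149,0,325,0],[1,170,0,370,0],[1,190,0,415,0],[1,208,0,455,0],[1,224,0,490,0]]]';python3 -m crank '[[[1,16,0,35,0],[1,30,0,65,0],[1,40,0,87,0],[1,45,0,98,0],[1,45,0,98,0],[1,45,0,98,0]]]'; python3 go.py 388.5 -276.3 71 191;  python3 - <<'E'
from h import *
cv2.imwrite('pics/w9.png',ctrl.snapshot('wrist')[:,:,::-1])
E
```

```text
clock: 23.85
tool_pos: [0.4145, -0.1729, 0.1634]
orientation: [-90.0, -0.1, -169.3]
force: [0.0, 0.3, -0.8]
opening: 0.0418
clock: 24.6
tool_pos: [0.3899, -0.2756, 0.1638]
orientation: [-90.0, -0.0, -169.2]
force: [0.3, 0.0, -1.3]
opening: 0.0415
clock 24.6 tcp [ 389.9 -275.6  163.8] rpy [ -90.    -0.  -169.2] F [ 0.3  0.  -1.3] open 41.5 j [-12.   5. -29.  -0. -56.  22.]
shift [ 1.5 92.8  0.4] len 93 turn -0.004
```

View pics/w9.png

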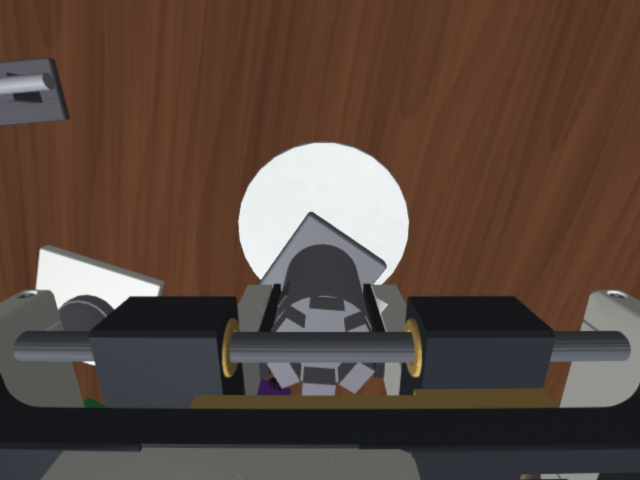

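The tower is held straight and the turntable is free at (323,222). I'll lower it.

```bash
python3 -m crank '[[[1,1,25,0,0],[1,1,50,0,0],[1,1,72,0,0],[1,1,83,0,0],[1,1,88,0,0],[1,1,90,0,0],[1,1,90,0,0]]]';python3 -m crank '[[[1,0,1,0,0],[1,0,2,0,0],[1,0,2,0,0]]]'; python3 go.py 388.5 -276.3 71 191
```

```text
clock: 25.52
tool_pos: [0.3893, -0.2764, 0.0745]
orientation: [-90.0, 0.0, -169.2]
force: [-0.2, 0.1, -1.3]
opening: 0.0418
clock: 25.9
tool_pos: [0.3889, -0.2764, 0.0721]
orientation: [-90.0, 0.0, -169.2]
force: [-0.2, -0.3, -1.4]
opening: 0.0413
clock 25.9 tcp [ 388.9 -276.4   72.1] rpy [ -90.     0.  -169.2] F [-0.2 -0.3 -1.4] open 41.3 j [-12.  11. -35.  -0. -43.  22.]
shift [ 0.4  1.1 -0.1] len 1 turn -0.004
```

```bash
python3 -m crank '[[[1,0,0.8,0,0],[1,0,0.8,0,0]]]';python3 -m crank '[[[1,0,0.6,0,0],[1,0,0.6,0,0]]]'
```

```text
clock: 26.15
tool_pos: [0.3888, -0.2764, 0.0712]
orientation: [-90.0, -0.0, -169.2]
force: [0.7, -0.0, -1.8]
opening: 0.0415
clock: 26.4
tool_pos: [0.389, -0.2764, 0.071]
orientation: [-90.0, 0.0, -169.2]
force: [-1.1, 1.1, 5.3]
opening: 0.0418
```

```bash
python3 -m crank '[[[0.2,0,0,0,0],[-0.2,0,0,0,0],[-1,0,0,0,0],[-1,0,0,0,0],[-1,0,0,0,0],[-1,0,0,0,0],[-1,0,-30,0,0],[-1,0,-70,0,0],[-1,0,-120,0,0],[-1,0,-140,0,0],[-1,0,-140,0,0]]]'; python3 go.py 444.5 102 211 236.4;  python3 - <<'E'
from h import *
cv2.imwrite('pics/w10.png',ctrl.snapshot('wrist')[:,:,::-1])
E
```

```text
clock: 27.78
tool_pos: [0.3898, -0.2766, 0.2123]
orientation: [-89.9, 0.2, -169.2]
force: [-0.2, 0.5, -0.0]
opening: 0.0879
clock 27.77 tcp [ 389.8 -276.6  212.3] rpy [ -89.9    0.2 -169.2] F [-0.2  0.5 -0. ] open 87.9 j [-12.   2. -25.   0. -63.  22.]
shift [-124.5    1.2 -361.7] len 383 turn -0.796
```

View pics/w10.png

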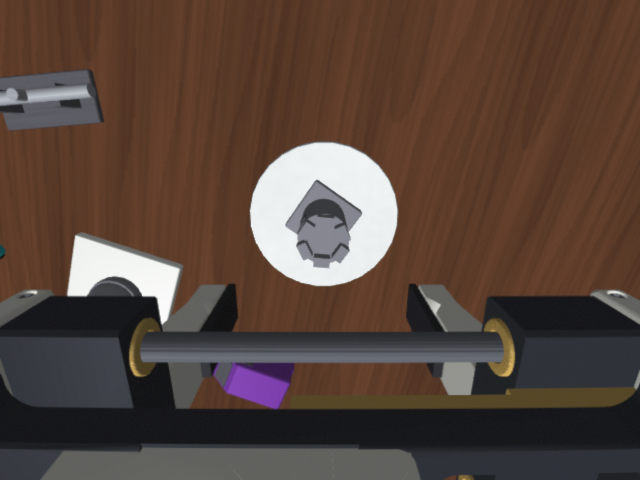

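The tower foot (324,213) sits at the turntable centre (324,213). Now the van on the cork mat.

```bash
python3 -m crank '[[[-1,-10,0,-30,-0.1],[-1,-26,0,-75,-0.2],[-1,-44,0,-128,-0.3],[-1,-62,0,-180,-0.4],[-1,-80,0,-232,-0.5],[-1,-97,0,-282,-0.6],[-1,-112,0,-325,-0.7],[-1,-121,0,-350,-0.79],[-1,-124,0,-362,-0.8],[-1,-124,0,-362,-0.8],[-1,-124,0,-362,-0.8]]]'; python3 go.py 444.5 102 28 236.4;  python3 - <<'E'
from fit import *
c=cam('wrist'); im=ctrl.snapshot('wrist')[:,:,::-1].copy(); cv2.imwrite('pics/w11.png',im)
M=gmask(im,(270,150,100,130),20,240)
r=fit('van',[(c,M,1)],.010,(448,102),[-.4,-.55,-.7]); print(r.x[:2],np.degrees(r.x[2]/20),r.fun)
E
```

```text
clock: 29.2
tool_pos: [0.4427, 0.1016, 0.2102]
orientation: [-90.0, -0.1, -123.5]
force: [-0.9, -1.0, 0.2]
opening: 0.0876
clock 29.2 tcp [442.7 101.6 210.2] rpy [-9.000e+01 -1.000e-01 -1.235e+02] F [-0.9 -1.   0.2] open 87.6 j [ 38.  -0. -27.  -0. -63.  19.]
shift [ -1.5 182.2   1.4] len 182 turn 0.002
[445.7096161  101.06261868] -33.677105305580625 0.05173742840741844
```

View pics/w11.png

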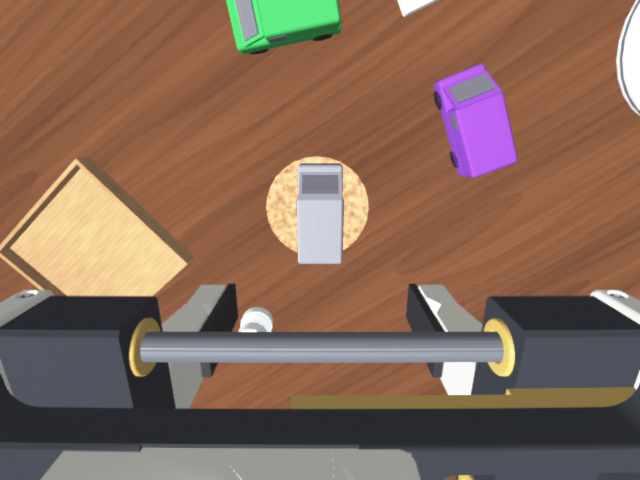

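```bash
python3 -m crank '[[[-1,-1,40,0,0],[-1,-1,85,0,0],[-1,-1,125,0,0],[-1,-1,155,0,0],[-1,-1,174,0,0],[-1,-1,182,0,0],[-1,-1,182,0,0],[1,-1,182,0,0],[1,-1,182,0,0],[1,-1,182,0,0],[1,-1,182,0,0],[1,-1,182,0,0]]]'; python3 -m crank '[[[1,0,0,0,0],[1,0,0,0,0],[1,0,-5,0,0],[1,0,-20,0,0],[1,0,-50,0,0],[1,0,-90,0,0],[1,0,-100,0,0],[1,0,-100,0,0]]]';  python3 go.py 540 338 125 236.4
```

```text
clock: 30.75
tool_pos: [0.4436, 0.1033, 0.0288]
orientation: [-90.0, 0.0, -123.4]
force: [0.2, 0.4, 0.7]
opening: 0.0439
clock: 31.75
tool_pos: [0.4437, 0.1034, 0.129]
orientation: [-90.0, 0.1, -123.4]
force: [0.5, -0.2, -1.7]
opening: 0.0439
clock 31.75 tcp [443.7 103.4 129. ] rpy [-9.000e+01  1.000e-01 -1.234e+02] F [ 0.5 -0.2 -1.7] open 43.9 j [ 38.   5. -34.  -0. -51.  19.]
shift [-248.9    4.4  -48.7] len 254 turn 0.003
```

```bash
python3 -m crank '[[[1,-20,0,-4,0],[1,-50,0,-10,0],[1,-90,0,-18,0],[1,-130,0,-26,0],[1,-170,0,-34,0],[1,-205,0,-40,0],[1,-232,0,-45,0],[1,-246,0,-48,0],[1,-249,0,-48,0],[1,-249,0,-48,0],[1,-249,0,-48,0]]]'; python3 go.py 538.7 339 27 236.4;  python3 - <<'E'
from fit import *
c=cam('wrist'); im=ctrl.snapshot('wrist')[:,:,::-1].copy(); cv2.imwrite('pics/w12.png',im)
im=ctrl.snapshot('scene')[:,:,::-1].copy(); cv2.imwrite('pics/s12.png',im)
E
```

```text
clock: 33.12
tool_pos: [0.5403, 0.3368, 0.1288]
orientation: [-90.0, -0.0, -123.4]
force: [-0.2, 0.1, -0.1]
opening: 0.0435
clock 33.12 tcp [540.3 336.8 128.8] rpy [ -90.    -0.  -123.4] F [-0.2  0.1 -0.1] open 43.5 j [ 49.  21. -12.  -0. -57.   7.]
shift [ -0.9 101.8  -2.6] len 102 turn 0.003
```

View pics/w12.png

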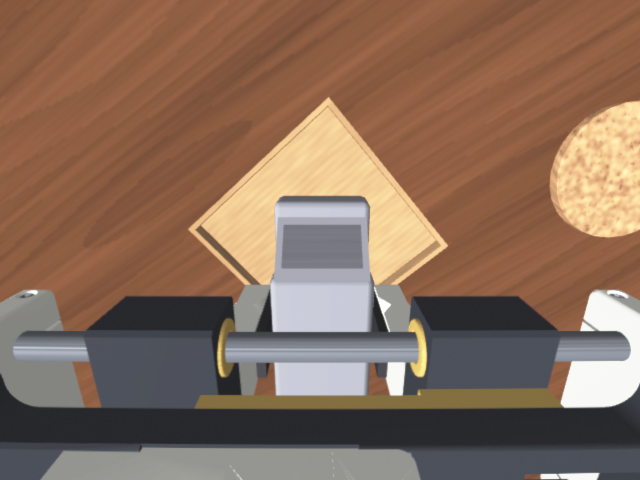

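View pics/s12.png

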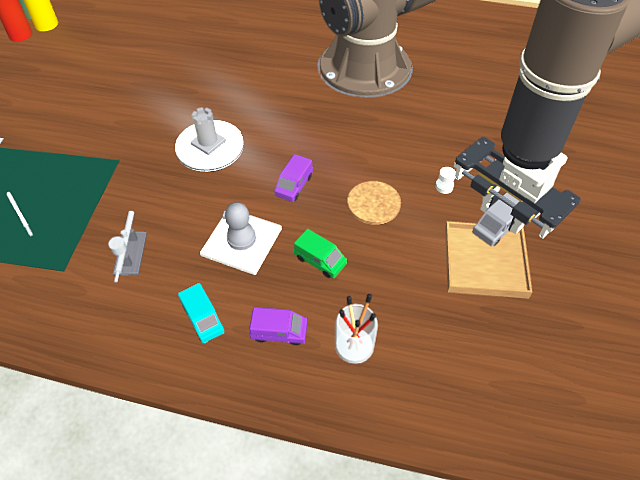

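```bash
python3 -m crank '[[[1,-1,25,-2,0],[1,-1,55,-2,0],[1,-1,80,-2,0],[1,-1,92,-2,0],[1,-1,97,-2,0],[1,-1,99,-2,0],[1,-1,99,-2,0]]]';python3 -m crank '[[[1,0,1,0,0],[1,0,2,0,0],[1,0,2,0,0]]]'; python3 go.py 538.7 339 26.8 236.4
```

```text
clock: 34.1
tool_pos: [0.5398, 0.3398, 0.0304]
orientation: [-90.0, 0.1, -123.4]
force: [0.5, -1.1, -0.9]
opening: 0.044
clock: 34.48
tool_pos: [0.5395, 0.3395, 0.0277]
orientation: [-90.0, 0.0, -123.4]
force: [0.2, 1.0, -1.0]
opening: 0.0438
clock 34.48 tcp [539.5 339.5  27.7] rpy [ -90.     0.  -123.4] F [ 0.2  1.  -1. ] open 43.8 j [ 50.  28. -17.   0. -45.   7.]
shift [ 0.9  0.9 -0.4] len 1 turn 0.004
```

```bash
python3 -m crank '[[[1,0,0.8,0,0],[1,0,0.8,0,0]]]';python3 -m crank '[[[1,0,0.7,0,0],[1,0,0.7,0,0]]]'
```

```text
clock: 34.72
tool_pos: [0.5395, 0.3396, 0.0269]
orientation: [-90.0, 0.0, -123.4]
force: [0.0, 0.2, -0.6]
opening: 0.0438
clock: 34.98
tool_pos: [0.5395, 0.3396, 0.0267]
orientation: [-90.0, 0.0, -123.4]
force: [-1.7, -0.3, 4.3]
opening: 0.0439
```

```bash
python3 -m crank '[[[0.2,0,0,0,0],[-0.2,0,0,0,0],[-1,0,0,0,0],[-1,0,0,0,0],[-1,0,0,0,0],[-1,0,0,0,0],[-1,0,-30,0,0],[-1,0,-70,0,0],[-1,0,-120,0,0],[-1,0,-180,0,0],[-1,0,-200,0,0],[-1,0,-200,0,0]]]'; python3 go.py 450 -20 300 236.4
```

```text
clock: 36.48
tool_pos: [0.5401, 0.3402, 0.2286]
orientation: [-90.0, 0.2, -123.4]
force: [-0.0, -0.1, -0.7]
opening: 0.0878
clock 36.48 tcp [540.1 340.2 228.6] rpy [ -90.     0.2 -123.4] F [-0.  -0.1 -0.7] open 87.8 j [ 50.  17.  -4.   0. -69.   7.]
shift [350.  -72.8 123. ] len 378 turn 0.004
```

```bash
python3 - <<'E'
from h import *
for n in('wrist','top','scene'): cv2.imwrite(f'pics/{n}13.png',ctrl.snapshot(n)[:,:,::-1])
a=[cv2.resize(cv2.imread(f'pics/{n}13.png'),(400,300)) for n in('wrist','top','scene')]
cv2.imwrite('pics/all13.png',np.vstack([np.hstack(a[:2]),np.hstack([a[2],0*a[2]])]))
E
```

```text
(no output)
```

View pics/all13.png

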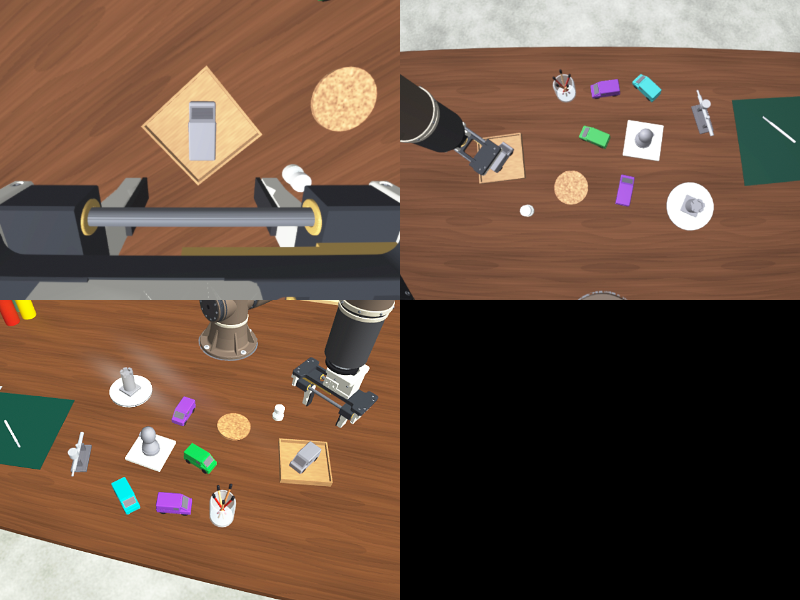

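All three pieces stand in place, the mat is empty and the bystanders look unmoved. I'll check the numbers before handing in.

```bash
cat > m2.py <<'E'
from fit import *
ct,cs=cam('top'),cam('scene'); cw=cam('wrist'); it,is_,iw=[cv2.imread(f'pics/{n}13.png') for n in('top','scene','wrist')]
def rep(n,v,z,c,ys):
    r=fit(n,v,z,c,ys); print(n,np.round(r.x[:2],1),round(np.degrees(r.x[2]/20)),round(r.fun,3),'off',np.round(np.hypot(*(r.x[:2]-np.array(c))),1))
T,L,Y=(388.5,-277),(604.8,-134.3),(542.2,337.1)
rep('tower',[(ct,gmask(it,(440,300,62,60),20),1)],.035,T,[.5,1,1.5]); rep('tower',[(cs,gmask(is_,(180,95,50,65),20),1)],.035,T,[.5,1,1.5])
rep('bust',[(ct,gmask(it,(365,190,50,60),60),1)],.012,L,[-2,-1.4,-.8]); rep('bust',[(cs,gmask(is_,(215,195,45,58),60),1)],.012,L,[-2,-1.4,-.8])
rep('van',[(cs,gmask(is_,(455,220,65,60),20),1)],.008,Y,[-.8,-.57,-.3]); rep('van',[(cw,gmask(iw,(290,150,70,115),20,250),1)],.008,Y,[-.8,-.57,-.3])
hsv=cv2.cvtColor(iw,cv2.COLOR_BGR2HSV)
M=((hsv[...,2]>130)&(hsv[...,1]>50)&(hsv[...,0]>10)).astype(np.uint8)*255
P=back(cw,big(M,(215,95,215,205),25),.022); print('tray wrist',cv2.minAreaRect((P[:,:2]*1000).astype(np.float32)))
a=cv2.imread('pics/scene0.png')
for q,(x,y,w,h) in dict(pot=(430,160,35,40),jar=(330,290,55,75),air=(105,205,50,80)).items():
    print(q,'max-diff frac',np.mean(np.abs(a[y:y+h,x:x+w].astype(int)-is_[y:y+h,x:x+w]).max(2)>40))
E
python3 m2.py
```

```text
tower [ 389.3 -278.8] 67 0.102 off 2.0
tower [ 388.  -279.3] 64 0.072 off 2.3
bust [ 605.4 -133.8] -79 0.086 off 0.8
bust [ 603.2 -133.3] -80 0.06 off 1.8
van [541.1 337.3] -32 0.095 off 1.1
van [541.  335.1] -34 0.068 off 2.3
tray wrist ((542.1552734375, 335.2762145996094), (248.9325408935547, 222.97494506835938), 56.59220504760742)
pot max-diff frac 0.0
jar max-diff frac 0.0
air max-diff frac 0.0
```

All pieces are within about 2.5 mm of their centres and the bystanders are unchanged, so I'm handing in.

```bash
python3 -c "
from plant import ctrl
print(ctrl.close_job(), ctrl.get_obs()['clock'])"
```

```text
the job is handed in; nothing more can be done
the job is handed in; nothing more can be done
```

I handed the job in at about 37 s. The van was parked on the cork mat and let go, the bust went from the turntable to the tile, the tower from the tray to the turntable, and the van from the mat into the tray. Each piece was lowered until light contact, then released.

**Last checks:** silhouette fits put the tower 2.0–2.3 mm, the bust 0.8–1.8 mm and the van 1.1–2.3 mm from their centres. All three looked upright, the mat is empty, and the gripper was open and clear. The image areas around the airbrush, paint pot and jar show no change from the start in the scene camera.

**What disagreed:**
- The wrist and fixed cameras differed by up to about 4 mm on the bust before I gripped it, and by less elsewhere.
- One wrist fit of the tray outline was no good, because its size came out wrong. I used the top camera's value for the tray.

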